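# Set the batch press and hold its stroke

## Task

Mark the round tin lid in the batch press: turn the knob until its nose points at the raised lug on the ring round it (leave the ring as it is set) and let go of the knob. Then push the press's paddle down past its first two clicks to the third, which is as far as it goes, without hammering it, and finish the program still holding it down there with the fingers against its return spring. Leave the other things on the table where they are.

Things in the scene. Friction and masses are not known exactly. Their poses are not given: they have to be found in the camera images.
- press: The batch press, bolted down. Dark base plate 150 (x) by 250 (y) by 12 mm; origin at the centre of its underside, -x is its front, turned up to 0.3 rad. On its left (+y) a grey block 112x112 mm, 57 mm high, with scale, ring and knob, whose axis is at x 0, y +65 mm. On its right a grey column 56x80 mm, 112 mm high, front face at x +12 mm, with the paddle; the tin lid lies under the paddle's die.
- knob_top (a point): Centre of the top of the knob's grip bar, on the knob's vertical axis, 100 mm above the table. The knob is black: an upright bar 50 mm long, 14 mm thick, 34 mm high (66 to 100 mm above the table) on a round skirt 54 mm across. Site x axis: along the bar, away from the nose; z up.
- knob_point (a point): The spot the knob's nose points at: 36 mm from the knob's axis, about 4 mm beyond the tip of the small metal nose at one end of the bar. Turns with the knob.
- index_point (a point): The lug on the ring: 36 mm from the knob's axis, on the radius through the lug's middle. A small metal block 12 mm long (radially), 6 mm wide, top 69 mm above the table, on a flat dark metal ring 94 mm across, top 61 mm above the table. The ring is stiff (0.6 N m) and must stay. The knob is set when knob_point lies over index_point in plan.
- knob (a joint): Turn of the knob, rad, 0 to 2.0, growing clockwise as seen from above; the lug always lies 0.55 to 1.5 rad clockwise of the nose at the start. Light friction (0.04 N m), no spring; it stays where it is left.
- paddle_top (a point): Centre of the top face of the black paddle, 50 mm wide (y) by 45 mm deep (x) by 10 mm thick; 105 mm above the table when up, 75 mm at the third click. Its centre is 54 mm in front of the column's face and 135 mm to the right of the knob's axis.
- ram (a joint): How far the paddle is down, m, 0 (up) to 0.032 (solid stop). Clicks at 0.010, 0.020 and 0.030; the solid stop is 2 mm below the third. The spring pushes back with about 3.5 N at the top and 9.5 N at the third click, the clicks add or take about 2 N, and the ram always springs back up when let go.
- silica: Bystander: a small white sachet, 36x50x9 mm, lying in front of the press; origin at its underside.
- pen: Bystander: a green and white marker pen, 135 mm long, 16 mm thick, lying in front of the press; origin at its underside.
- tape: Bystander: a roll of packing tape, 104 mm wide, 25 mm high, left of the press; origin at the centre of its underside.
- mug: Bystander: a mug, 81 mm wide and 101 mm high, behind the press to the right.
- spice_jar: Bystander: a small capped jar, 45 mm wide, 106 mm high, behind the press to the left.
- cookie_1: Bystander: a cookie on the baking tray at the left.
- cookie_2: Bystander: a cookie on the baking tray at the left.

How it is judged (in metres and radians):
On the way, in this order (a step that is already met when the one before it is completed fails the run):
1. the knob's nose points at the lug and the fingers have let go of the knob (horizontal distance between knob_point and index_point below 0.0045 m and contact force between the fingers and knob below 0.3 N), for 0.3 s.
2. the fingers hold the paddle down at the third click (horizontal distance between knob_point and index_point below 0.0045 m and value of joint ram above 0.0275 m and contact force between the fingers and ram above 3 N), for 0.5 s.
At the end, for the whole second after the job is handed in: Knob_point within 4.5 mm (0.125 rad) of index_point in plan, the knob not touched, the ring within 4 mm of where it was set, and the paddle more than 27.5 mm down, held by the fingers with more than 3 N (all of step 2 and contact force between each of the fingers, the arm and knob below 0.3 N and distance of index_point from where it was at the start of the episode below 0.004 m); the arm keeps its last pose, push and grip.
It fails at once if the paddle is hammered (more than 60 N) (contact force between any of the fingers, the arm and ram above 60 N).
It fails at once if the ring is turned (distance of index_point from where it was at the start of the episode above 0.006 m).
It fails at once if another thing on the table is pushed more than 25 mm (distance of any of tape, silica, pen, mug, spice_jar, cookie_1, cookie_2 from where it was at the start of the episode above 0.025 m).
It also fails if it takes over 38 s, if anything falls off the work surface, if the arm or the gripper's body presses on something with over 40 N, if the wrist force passes 120 N, or if a joint passes its speed limit or range.

## Robot

A 7-joint arm with a two-finger parallel gripper is mounted at the origin on the work surface; the furniture and walls round the work are solid. World frame = base frame: x ahead of the robot, y to its left, z up, the work surface at z = 0. Lengths are in mm, angles in degrees, forces in N, time in s.
With the tool pointing down it reaches from about 400 to 925 mm from the base axis. Payload 5.6 kg.
Tool frame: the origin (TCP) lies at the very end of the fingers, on their centre line; the grasp point (between the pads) lies 19 mm behind it; z points along the fingers, y is the line along which they close (so a half turn about z gives the same grasp; the last joint's range is limited). The gripper opens to 85 mm and grips with 20 to 120 N. Pads are 22 mm wide; open, the fingers measure 114 mm over their backs; the gripper's body (76 mm by 85 mm) begins 54 mm behind the grasp point. The pads swing forward as they close: fully open they stand 13 mm farther back than shut.
Start: joints at [69.557, 26.786, -0.665, 91.828, 0.344, 61.387, -3.226], TCP at [200.598, -618.279, 231.29] pointing down, gripper open.
Joint ranges: [-144.91, 144.91], [-17.63, 115.5], [-89.93, 88.59], [15.96, 139.68], [-74.01, 254.01], [8.47, 105.57], [-167.45, 167.45]. Speed limits (degrees/s): [147.25, 147.25, 180, 180, 180, 180, 180].

## Interface

Orientations are given as [roll, pitch, yaw] about the fixed x, y, z axes, in that order (R = Rz(yaw) Ry(pitch) Rx(roll)).
In Python, from plant import env, imaging gives the robot as it stands. The module is installed in compiled form; this text tells all that it offers.
- The arm moves only by the shell command python3 -m jog 'ROWS' [OPENING]. ROWS is JSON, a list of rows, each a list of 4 numbers: the shift along the tool's x, y, z in m, then the turn about the tool's z in degrees. A call has exactly 10 rows; each row shifts and turns the commanded pose from where the row before left it, along the tool's axes as they then stand; what a row does not reach is not made up. A row lasts 1/12 s, in which the tool goes at most 41.7 mm and 7.16 degrees, less where a joint would pass 70% of its speed; a pose out of reach is approached as far as the arm can. A call with a gripper value outside its range is refused whole. OPENING is the opening, from 0 (shut) to 1 (fully open), set as the call begins (- or left out, the last holds). The fingers move at their own pace and stop on an object; the grip force is fixed at half the most. Time passes only in rows, so rows that do not move let the fingers close, or fill a call up. It gives the time, the measured TCP pose, the force, the opening and the grip force at its end, in the units of the state.
- env.observe(): the state, without advancing time (a new reading comes with each control period).
- imaging.read_camera(name): name is "scene" or "top" or "wrist"; returns the picture (480x640x3 uint8, red, green, blue); there is no depth.
- imaging.camera_params(name): a dict with "fx", "fy", "cx", "cy" (pixels), "xyz" and "orientation" of the camera in the world; the wrist camera has in their place "hand_eye" (4x4, takes a point from camera to tool coordinates, whose origin is the TCP and whose axes are the flange's). Camera axes: x right, y up, looking along -z (the intrinsics and any distortion apply to the point x, -y, -z); pixel columns grow to the right and rows downward; lengths in mm; the calibration is good to about 2 mm. A picture is of the moment at which its call begins: read the wrist's pose just before it. camera_params takes no time and is no camera call.
- env.hand_in(): hands the job in; it is judged then, once.
The state is a dict: "time": time; "joints": joint angles; "qd": joint speeds; "joint_torque": joint torques, N m; "eef_pos": TCP position; "tcp_rot": TCP orientation; "contact_force": force on the tool from outside, world axes, zero at the start; "moment": the same for the moment, N m; "width": finger opening in mm; "gripper_force": force on a finger pad.
Only numpy, scipy, OpenCV 4.12 (cv2) and the standard library are available. Lean on these libraries where they do the work, as an engineer would, in place of code of your own. Each camera call takes 0.05 s, during which the arm holds its last target. There are 200 camera calls.

## Working session

There is one attempt and no reset: what is moved stays moved. The work goes in short steps, Python scripts to look and compute and a shell command to move; the robot and the scene stay as the last step left them, time stands still between calls to the robot, and variables do not carry over. Pictures are saved under pics/ and viewed, at most 10 in all, crops included, and the job is handed in when it is done.

```bash
mkdir -p pics
python3 - <<'E'
from plant import env, imaging
import cv2
s=env.observe(); print(s)
for n in("top","scene"):
    p=imaging.camera_params(n); print(n,p)
    cv2.imwrite(f"pics/{n}0.png",imaging.read_camera(n)[:,:,::-1])
print(imaging.camera_params("wrist"))
E
```

```text
{'time': 0.0, 'joints': array([69.55947375, 26.83798628, -0.66594217, 91.88072738,  0.34529788,
       61.38671898, -3.22706222]), 'qd': array([-0.09642537, -0.10285937, -0.00051426,  0.06005173, -0.01746938,
       -0.06560884, -0.04476095]), 'joint_torque': array([ 7.74381933e-04, -5.32384729e+01,  2.16661545e-02, -2.51301599e+01,
        1.13186068e-02,  7.96642184e-03,  2.21845859e-06]), 'eef_pos': array([ 200.37772922, -617.75589217,  230.31725013]), 'tcp_rot': array([-1.79896845e+02,  8.00046881e-03,  1.79735961e+01]), 'contact_force': array([-0.36832392,  0.07071611,  0.21673955]), 'moment': array([-0.01973124, -0.04504622, -0.05800278]), 'gripper_force': 0.0, 'width': 85.40585734955548}
top {'fx': 489.6565372401212, 'fy': 489.6565372401212, 'cx': 326.807120011298, 'cy': 234.3368354062525, 'xyz': array([ 470.95887816,  165.75838302, 1062.10875701]), 'orientation': array([  2.98670945,  -1.73707202, -90.90704833])}
scene {'fx': 523.6556290468586, 'fy': 523.6556290468586, 'cx': 325.1406123156338, 'cy': 242.9681027654705, 'xyz': array([-296.59974767,  594.60126717,  619.64982461]), 'orientation': array([  60.98786193,   -1.13106262, -118.0288205 ])}
{'fx': 330.35730915418, 'fy': 330.35730915418, 'cx': 316.27504366331374, 'cy': 239.60748459025157, 'hand_eye': array([[ 9.49643654e-05,  9.45827070e-01,  3.24670826e-01,
         8.34163739e+01],
       [ 9.99999946e-01,  1.25634673e-05, -3.29094022e-04,
         6.41579021e-01],
       [-3.15345025e-04,  3.24670839e-01, -9.45827017e-01,
        -1.42837637e+02],
       [ 0.00000000e+00,  0.00000000e+00,  0.00000000e+00,
         1.00000000e+00]])}
```

View pics/top0.png

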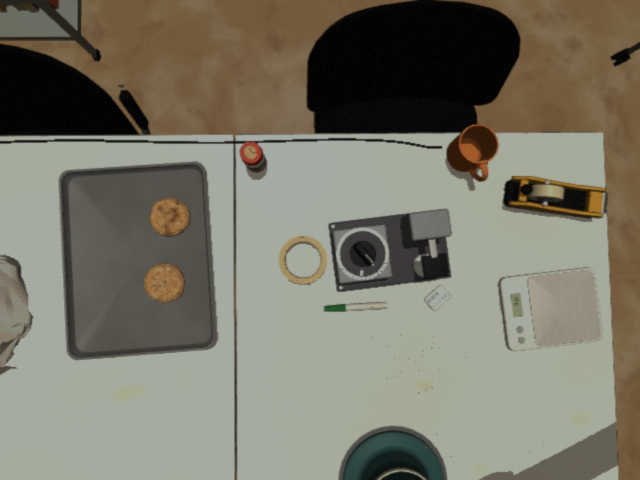

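View pics/scene0.png

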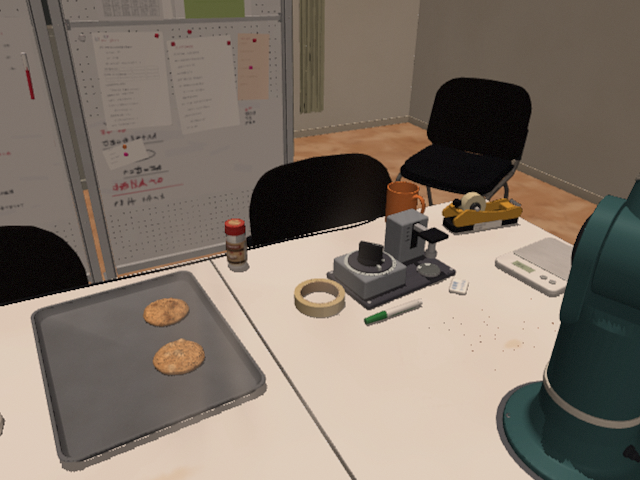

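The top view shows the knob near (363,253), the plate corners near (331,223) to (452,280), and the paddle near (433,263). The pen is at (355,307) and the sachet at (438,298), both in front of the press. The scene view agrees with this.

```bash
cat > h.py <<'E'
from plant import env, imaging
import numpy as np, cv2
from scipy.spatial.transform import Rotation as R
def cam(name,s=None):
    p=imaging.camera_params(name)
    if name!="wrist": return p,R.from_euler('xyz',p['orientation'],degrees=True).as_matrix(),np.array(p['xyz'])
    T=np.eye(4);T[:3,:3]=R.from_euler('xyz',s['tcp_rot'],degrees=True).as_matrix();T[:3,3]=s['eef_pos']
    T=T@p['hand_eye'];return p,T[:3,:3],T[:3,3]
def ray(c,uv,z):
    p,M,o=c
    d=M@np.array([(uv[0]-p['cx'])/p['fx'],-(uv[1]-p['cy'])/p['fy'],-1]);return o+d*(z-o[2])/d[2]
def pix(c,X):
    p,M,o=c;q=M.T@(np.array(X)-o);return np.array([p['cx']-p['fx']*q[0]/q[2],p['cy']+p['fy']*q[1]/q[2]])
E
python3 - <<'E'
from h import *
im=imaging.read_camera("top")[:,:,::-1]; c=cam("top")
cv2.imwrite("pics/top1.png",cv2.resize(im[195:315,315:475],None,fx=5,fy=5,interpolation=cv2.INTER_CUBIC))
g=cv2.cvtColor(im,cv2.COLOR_BGR2GRAY)
m=(g<95).astype(np.uint8);m[:, :325]=0;m[:205]=0;m[295:]=0;m[:,460:]=0
for z,n in((12,'plate'),):
    print(n,[ray(c,u,z).round(0) for u in((331,223),(452,280),(337,291),(450,208))])
print('knob~',ray(c,(363,253),100),'paddle~',ray(c,(433,263),105))
E
```

```text
plate [array([550., 124.,  12.]), array([ 423., -135.,   12.]), array([404., 113.,  12.]), array([ 579., -135.,   12.])]
knob~ [482.90396592  65.08429799 100.        ] paddle~ [461.0814612 -71.9223384 105.       ]
```

View pics/top1.png

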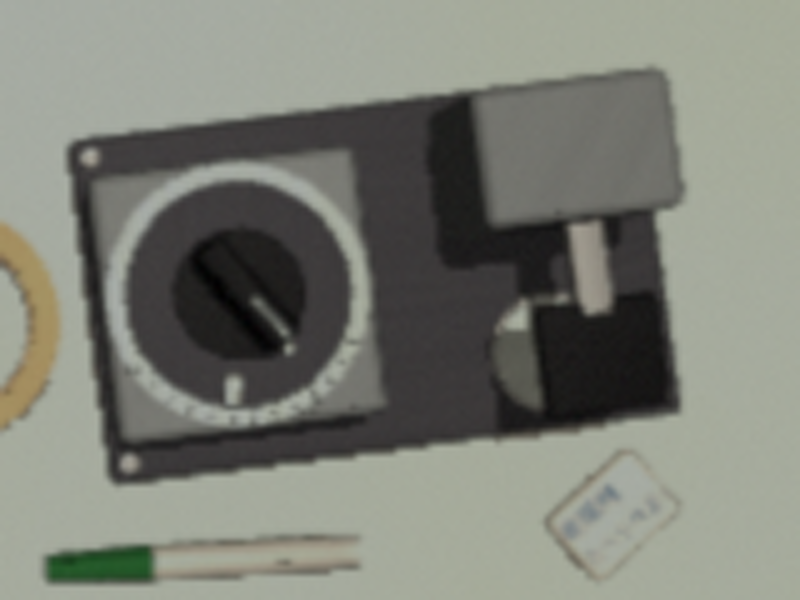

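The crop shows the metal nose at full-image pixel (373,264.6), the lug at (361.6,273), the ring centre near (362.8,254) and the paddle near (435,266). The turn from nose to lug is clockwise, as stated.

Run:
```python
from h import *
c=cam("top"); f=lambda u,v:(315+(u+.5)/5-.5,195+(v+.5)/5-.5)
C1=ray(c,f(239,295),61);print('ring C',C1,[ray(c,f(*u),61)[:2].round(1) for u in((128,295),(350,295),(239,183),(239,408))])
C2=ray(c,f(240,293),66);print('skirt',C2)
N=ray(c,f(290,348),70);L=ray(c,f(233,390),69)
print('N',N,'L',L)
for C in(C1,C2):
    a=[np.degrees(np.arctan2(*(P-C)[1::-1])) for P in(N,L)];print(a,[np.linalg.norm((P-C)[:2]) for P in(N,L)])
pc=[ray(c,f(*u),12)[:2] for u in((70,145),(112,482),(680,412))]
print('plate',np.round(pc,1)); d=pc[0]-pc[1];print('yaw',np.degrees(np.arctan2(d[1],d[0])),np.linalg.norm(d)); d=pc[1]-pc[2];print(np.degrees(np.arctan2(-d[0],d[1])),np.linalg.norm(d))
print('pad corners',[ray(c,f(*u),105)[:2].round(1) for u in((537,305),(657,290),(545,418),(670,405))])
```

```text
ring C [482.17902442  62.25987675  61.        ] [array([482.9, 107.8]), array([481.5,  16.6]), array([528.1,  61.4]), array([436. ,  63.2])]
skirt [482.93133318  62.35207784  66.        ]
N [460.26776807  42.86234998  70.        ] L [443.63018793  66.28239248  69.        ]
[np.float64(-138.48227914589398), np.float64(174.0428270664197)] [np.float64(29.26375231996097), np.float64(38.75814014893695)]
[np.float64(-139.30583234409767), np.float64(174.28911800751965)] [np.float64(29.891247471797875), np.float64(39.49718206470985)]
plate [[ 548.3  128.8]
 [ 403.7  113.2]
 [ 429.4 -132.4]]
yaw 6.1746497110842915 145.45987509036505
5.969727726560199 246.91028337871026
pad corners [array([475.9, -50.5]), array([481.1, -98.3]), array([431.6, -52.6]), array([ 435.9, -102.1])]
```

Knob axis is at about (482.5, 62.3) and press yaw is 6°. The nose is at −139° and the lug at 174°, so the turn is about 47° clockwise. The radii (30 and 38 mm), 94 mm ring and 50 mm paddle all match. I'll move over in two legs.

```bash
python3 -m jog '[[0.026,-0.022,0,0],[0.026,-0.022,0,0],[0.026,-0.022,0,0],[0.026,-0.022,0,0],[0.026,-0.022,0,0],[0.026,-0.022,0,0],[0.026,-0.022,0,0],[0.026,-0.022,0,0],[0.026,-0.022,0,0],[0.026,-0.022,0,0]]' 0.7; python3 -c "
from h import *
s=env.observe();print(s['joints'],s['eef_pos'],s['tcp_rot'])"
```

```text
time: 0.98
eef_pos: [380.5, -327.2, 231.3]
tcp_rot: [180.0, 0.0, 18.0]
contact_force: [-0.4, -0.1, -0.6]
width: 60.0
gripper_force: 0.0
[ 45.37714767  13.07999684  -9.76310972 111.76438597   2.68453669
  55.37071412 -37.69489872] [ 380.47571935 -327.19113754  231.25305235] [1.79996603e+02 9.07906801e-03 1.79688339e+01]
```

```bash
python3 -m jog '[[0.0217,-0.0339,0,0],[0.0217,-0.0339,0,0],[0.0217,-0.0339,0,0],[0.0217,-0.0339,0,0],[0.0217,-0.0339,0,0],[0.0217,-0.0339,0,0],[0.0217,-0.0339,0,0],[0.0217,-0.0339,0,0],[0.0217,-0.0339,0,0],[0.0217,-0.0339,0,0]]'; python3 -m jog '[[0,0,0.005,-5],[0,0,0.005,-5],[0,0,0.005,-5],[0,0,0.005,-5],[0,0,0.005,-3],[0,0,0.005,0],[0,0,0.005,0],[0,0,0.005,0],[0,0,0,0],[0,0,0,0]]'
python3 - <<'E'
from h import *
s=env.observe();print(s['joints'],s['eef_pos'],s['tcp_rot'])
c=cam("wrist",s);im=imaging.read_camera("wrist")[:,:,::-1].copy()
cv2.imwrite("pics/w1raw.png",im)
print(pix(c,(482.5,62.3,100)),pix(c,(460.3,42.9,70)),pix(c,(443.6,66.3,69)))
cv2.imwrite("pics/w1.png",im)
E
```

```text
time: 1.82
eef_pos: [481.8, 62.5, 231.3]
tcp_rot: [180.0, -0.0, 18.0]
contact_force: [0.9, -0.3, 0.1]
width: 59.3
gripper_force: 0.0
time: 2.65
eef_pos: [481.6, 60.6, 191.0]
tcp_rot: [-180.0, 0.0, 40.9]
contact_force: [0.3, -0.2, 0.0]
width: 59.9
gripper_force: 0.0
[ 14.36296181  16.88162226 -29.54661202 115.02197422  10.65409111
  50.71479416 -69.96711153] [481.63406745  60.63247311 191.00813466] [-1.79978113e+02  2.96995976e-02  4.09442867e+01]
[314.67760269 240.98748927] [315.00571592 261.76515436] [281.90470713 258.40722641]
```

View pics/w1.png

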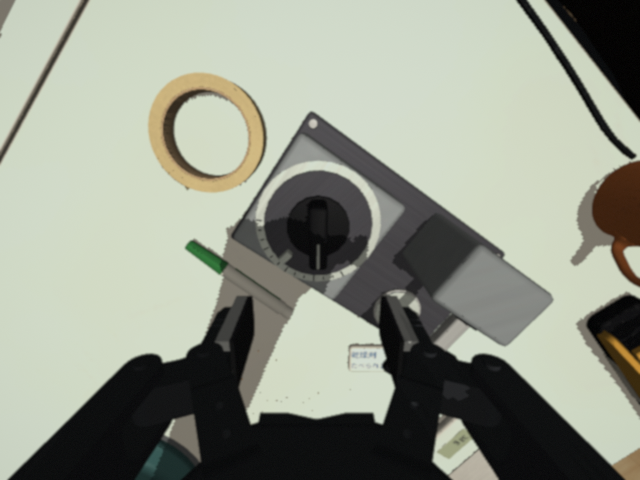

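The wrist view shows the bar upright (aligned with tool x), with the nose at about (319,257), the lug at (284,257) and the knob centre at about (318,222). That is 2–4 px right of the prediction, so I'll refine it.

Run:
```python
from h import *
s=env.observe();c=cam("wrist",s);im=cv2.imread("pics/w1raw.png");g=cv2.cvtColor(im,cv2.COLOR_BGR2GRAY)
cv2.imwrite("pics/w1c.png",cv2.resize(im[155:285,245:395],None,fx=4.5,fy=4.5,interpolation=cv2.INTER_CUBIC))
# inside of white scale = ring+knob: dark region within scale
m=cv2.inRange(g,0,105);m[:160]=0;m[290:]=0;m[:,:250]=0;m[:,390:]=0
# fit ellipse to white scale
w=cv2.inRange(im,(150,150,150),(255,255,255));w[:155]=0;w[290:]=0;w[:,:250]=0;w[:,388:]=0
n,l,st,ce=cv2.connectedComponentsWithStats(w)
for i in range(1,n):
    if st[i][4]>12: print(st[i],ce[i].round(1))
i=1+np.argmax(st[1:,2]*st[1:,3]);
```

```text
[250 155  31  49 583] [261.7 173.7]
[373 155  15  11  88] [382.4 158.3]
[ 255  159  127   97 2023] [325.2 190.6]
[342 265  14  10  84] [348.5 269.6]
[331 272  11   8  56] [336.  275.6]
```

View pics/w1c.png

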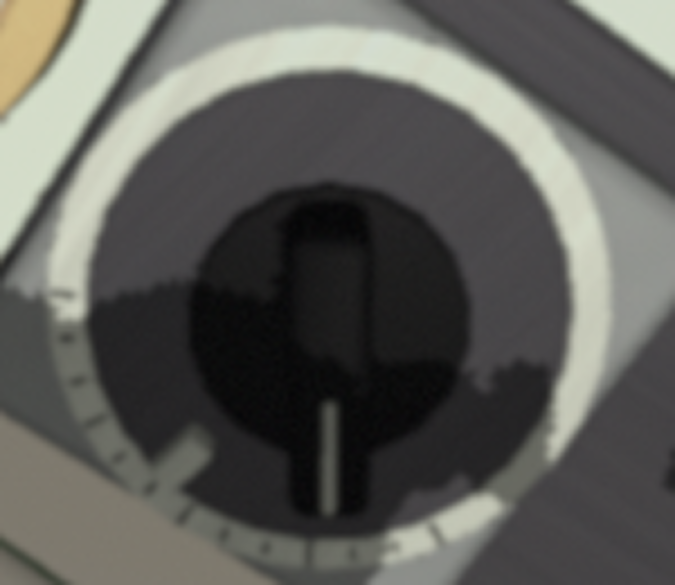

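Run:
```python
from h import *
s=env.observe();c=cam("wrist",s);f=lambda u,v:(245+(u+.5)/4.5-.5,155+(v+.5)/4.5-.5)
C=ray(c,f(330,305),61);L=ray(c,f(183,460),69);N=ray(c,f(330,515),80)
print(C,[ray(c,f(*u),61)[:2] for u in((88,305),(572,305),(330,70),(330,540))])
print('lug',L,np.linalg.norm((L-C)[:2]),np.degrees(np.arctan2(*(L-C)[1::-1])))
B=[ray(c,f(330,v),100) for v in(240,400)];d=(B[0]-B[1]);print('bar dir',np.degrees(np.arctan2(d[1],d[0])),B)
M=R.from_euler('xyz',s['tcp_rot'],degrees=True).as_matrix();print('to go tool',M.T@(np.array([*C[:2],76])-s['eef_pos']))
```

```text
[486.95215248  62.5029472   61.        ] [array([456.68556551,  97.37992118]), array([517.22326205,  27.62076171]), array([520.30226071,  91.54803512]), array([449.8435997,  30.184576 ])]
lug [446.84311791  65.05240112  69.        ] 40.189978471267366 176.3629964636178
bar dir 41.05307426177439 [array([503.44493854,  77.13676953, 100.        ]), array([482.79547738,  59.15285744, 100.        ])]
to go tool [  5.03376872   1.9913278  115.27868037]
```

```bash
python3 -m jog '[[0.002,0.0015,0.01,0],[0,0,0.015,0],[0,0,0.015,0],[0,0,0.015,0],[0,0,0.015,0],[0,0,0.015,0],[0,0,0.015,0],[0,0,0.010,0],[0,0,0.005,0],[0,0,0,0]]'; python3 -m jog '[[0,0,0,0],[0,0,0,0],[0,0,0,0],[0,0,0,0],[0,0,0,0],[0,0,0,0],[0,0,0,0],[0,0,0,0],[0,0,0,0],[0,0,0,0]]' 0
```

```text
time: 3.53
eef_pos: [483.7, 60.8, 75.2]
tcp_rot: [-179.9, 0.1, 41.0]
contact_force: [0.2, -0.3, -0.6]
width: 59.7
gripper_force: 0.0
time: 4.37
eef_pos: [484.4, 61.3, 77.2]
tcp_rot: [180.0, -0.0, 41.0]
contact_force: [-2.2, 2.3, 5.6]
width: 12.7
gripper_force: 58.9
```

```bash
python3 -m jog '[[0,0,0,5],[0,0,0,5],[0,0,0,5],[0,0,0,5],[0,0,0,5],[0,0,0,5],[0,0,0,5],[0,0,0,5],[0,0,0,5],[0,0,0,2]]'; python3 -m jog '[[0,0,0,0],[0,0,0,0],[0,0,0,0],[0,0,0,0],[0,0,0,0],[0,0,0,0],[0,0,0,0],[0,0,0,0],[0,0,0,0],[0,0,0,0]]' 0.7
```

```text
time: 5.2
eef_pos: [484.2, 61.6, 77.2]
tcp_rot: [-180.0, -0.0, -6.2]
contact_force: [-2.9, 1.7, 5.2]
width: 12.7
gripper_force: 58.9
time: 6.03
eef_pos: [484.3, 60.8, 76.2]
tcp_rot: [180.0, 0.0, -6.0]
contact_force: [0.0, -0.2, -0.1]
width: 59.7
gripper_force: 0.0
```

Released. I'll rise straight up and check.

```bash
python3 -m jog '[[0,0,-0.01,0],[0,0,-0.015,0],[0,0,-0.015,0],[0,0,-0.015,0],[0,0,-0.015,0],[0,0,-0.015,0],[0,0,-0.015,0],[0,0,-0.010,0],[0,0,-0.005,0],[0,0,0,0]]'
python3 - <<'E'
from h import *
s=env.observe();im=imaging.read_camera("wrist")[:,:,::-1].copy();print(s['eef_pos'],s['tcp_rot'],s['joints'])
cv2.imwrite("pics/w2raw.png",im)
cv2.imwrite("pics/w2c.png",cv2.resize(im[155:285,245:395],None,fx=4.5,fy=4.5,interpolation=cv2.INTER_CUBIC))
E
```

```text
time: 6.87
eef_pos: [485.0, 60.9, 192.6]
tcp_rot: [-180.0, -0.1, -6.0]
contact_force: [-0.5, 0.1, 0.2]
width: 59.7
gripper_force: 0.0
[484.97480242  60.9193005  192.55368578] [-1.79976644e+02 -1.38382878e-01 -6.02882670e+00] [   2.65185924   15.13654416  -15.83136052  115.34752814    5.36081433
   50.0498853  -112.12352259]
```

View pics/w2c.png

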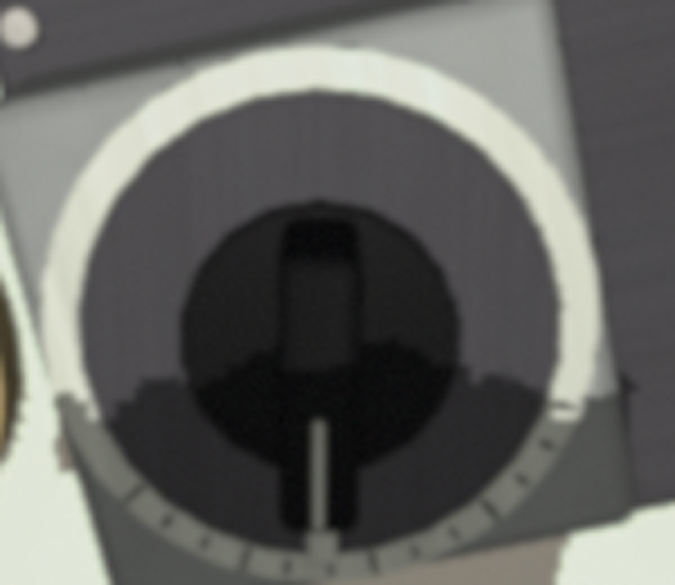

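The nose at crop x≈318 points at the lug, whose middle is at x≈322, an error of about 1 mm. Both lie on the radius through the ring centre, at x≈320. Next is the paddle at about (456,−77), shutting the fingers on the way.

```bash
python3 -m jog '[[-0.0018,0.0175,0,0],[-0.0018,0.0175,0,0],[-0.0018,0.0175,0,0],[-0.0018,0.0175,0,0],[-0.0018,0.0175,0,0],[-0.0018,0.0175,0,0],[-0.0018,0.0175,0,0],[-0.0018,0.0175,0,0],[0,0,0,0],[0,0,0,0]]' 0; python3 -m jog '[[0,0,0.01,0],[0,0,0.01,0],[0,0,0.01,0],[0,0,0.01,0],[0,0,0.01,0],[0,0,0.01,0],[0,0,0.005,0],[0,0,0.005,0],[0,0,0,0],[0,0,0,0]]'
python3 - <<'E'
from h import *
im=imaging.read_camera("wrist")[:,:,::-1].copy()
cv2.imwrite("pics/w3.png",im)
E
```

```text
time: 7.75
eef_pos: [454.6, -77.4, 190.4]
tcp_rot: [-180.0, 0.1, -6.1]
contact_force: [0.6, 0.1, 0.6]
width: -0.0
gripper_force: 0.0
time: 8.58
eef_pos: [455.4, -76.9, 121.2]
tcp_rot: [-180.0, 0.0, -6.0]
contact_force: [-0.4, -0.2, 0.4]
width: 0.3
gripper_force: 0.0
```

View pics/w3.png

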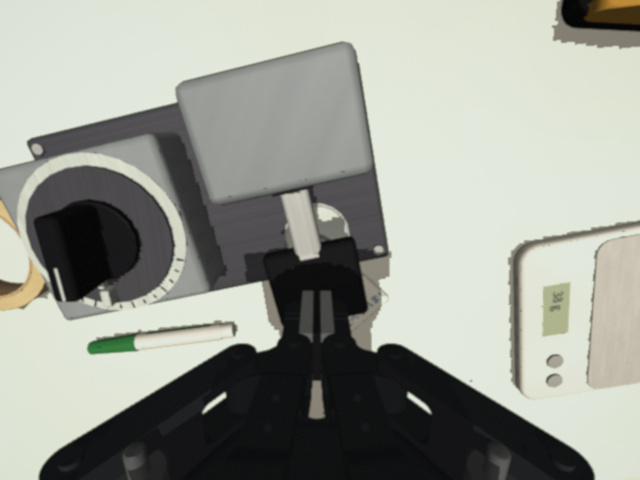

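The shut fingertips are over the paddle's middle at about (317,285). I'll press gently.

```bash
python3 -m jog '[[0,0,0.004,0],[0,0,0.004,0],[0,0,0.004,0],[0,0,0.003,0],[0,0,0.003,0],[0,0,0.003,0],[0,0,0.003,0],[0,0,0.003,0],[0,0,0.003,0],[0,0,0,0]]';python3 -m jog '[[0,0,0.002,0],[0,0,0.002,0],[0,0,0.002,0],[0,0,0.002,0],[0,0,0.002,0],[0,0,0.001,0],[0,0,0.001,0],[0,0,0.001,0],[0,0,0,0],[0,0,0,0]]'
```

```text
time: 9.47
eef_pos: [455.2, -76.9, 91.1]
tcp_rot: [180.0, 0.0, -6.0]
contact_force: [-2.2, 0.0, 6.5]
width: 0.4
gripper_force: 3.7
time: 10.3
eef_pos: [455.2, -77.0, 78.4]
tcp_rot: [180.0, 0.0, -6.0]
contact_force: [-1.9, 1.5, 7.4]
width: 0.1
gripper_force: 3.6
```

```bash
python3 -m jog '[[0,0,0.001,0],[0,0,0,0],[0,0,0.001,0],[0,0,0,0],[0,0,0.001,0],[0,0,0,0],[0,0,0.0005,0],[0,0,0,0],[0,0,0,0],[0,0,0,0]]'
```

```text
time: 11.13
eef_pos: [455.2, -76.9, 75.1]
tcp_rot: [180.0, 0.0, -6.0]
contact_force: [-2.7, 0.1, 9.6]
width: -0.1
gripper_force: 4.7
```

```bash
python3 -m jog '[[0,0,0.0005,0],[0,0,0,0],[0,0,0.0005,0],[0,0,0,0],[0,0,0,0],[0,0,0,0],[0,0,0,0],[0,0,0,0],[0,0,0,0],[0,0,0,0]]'
```

```text
time: 11.97
eef_pos: [455.2, -76.9, 74.3]
tcp_rot: [180.0, 0.0, -6.0]
contact_force: [-3.9, 1.3, 10.9]
width: -0.1
gripper_force: 5.3
```

```bash
python3 -m jog '[[0,0,0.0005,0],[0,0,0,0],[0,0,0.0005,0],[0,0,0,0],[0,0,0.0005,0],[0,0,0,0],[0,0,0,0],[0,0,0,0],[0,0,0,0],[0,0,0,0]]'
```

```text
time: 12.8
eef_pos: [455.2, -76.9, 73.0]
tcp_rot: [180.0, 0.0, -6.0]
contact_force: [-4.5, 0.9, 14.4]
width: -0.2
gripper_force: 7.0
```

Run:
```python
from h import *
im=imaging.read_camera("wrist")[:,:,::-1].copy();s=env.observe();print(s['contact_force'],s['eef_pos'])
cv2.imwrite("pics/w4.png",im)
```

```text
[-4.1774479   0.68302468 13.80430906] [455.20134327 -76.93503035  73.04254649]
```

View pics/w4.png

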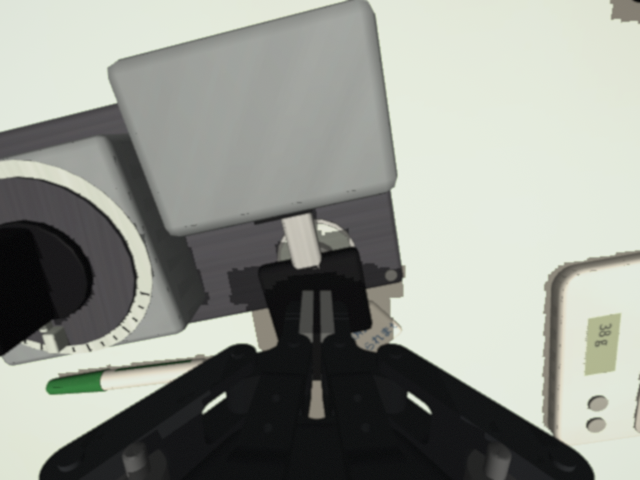

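The fingertips stand on the paddle at about (317,300), with the lid right under it. The force is 14 N at z = 73.0, which puts the paddle at the bottom of its travel, past the third click. The pen and sachet haven't been disturbed. Handing in.

```bash
python3 -c "
from plant import env
print(env.hand_in())"
```

```text
the job is handed in; nothing more can be done
None
```

I handed the job in with the knob's nose about 1 mm off the lug and released, and the fingers holding the paddle down past the third click at about 14 N; the grader gave no pass or fail.

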